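Mark a setting block's bore depth with a depth gauge

TASK

Take the steel depth gauge out of its black stand and lower it upright into the bore of the blue setting block until its foot rests on the sprung bottom, gently: do not drop it in or bear down on it. Then let go and slide its orange marker ring down the rod until it lies flush on the block's mouth. Leave the gauge standing there like that, and leave everything else on the bench alone.

Things in the scene. Friction and masses are not known exactly. Their poses are not given: they have to be found in the camera images.
- gauge: loose depth gauge: a plain round steel rod, 16 mm in diameter, 122 mm long, about 0.25 kg with its ring, with a chamfered foot (the last 3 mm taper to 11 mm). Origin: centre of the foot; z points up along the rod to its top end. The marker ring starts with its underside 81 mm above the foot (top face at 97 mm), so the upper 25 mm of the rod are free to grip.
- ring_underside (a point): orange marker ring with a black foot, on the rod: 44 mm across, 16 mm high over all. Point: centre of the foot's underside. The ring slides from 81 to 16 mm above the rod's foot, stays where left, moves at about 1.2 N. Its foot is sprung: gives up to 4.5 mm, 4 N per mm. A gripper opened a little wider than the rod can straddle it and press the ring's top face with its fingertips.
- block: fixed blue setting block, 75 x 75 x 95 mm high, with two bolted feet (121 mm over both along its x) 12 mm high and a black clamp knob low on its +y side that reaches to 62 mm from the axis. Origin: centre of the underside; z up. The upright blind bore in its middle is 18 mm in diameter. Its bottom is a sprung brass pad that lies 44 to 78 mm below the mouth, at a depth that differs each time and has to be felt.
- bore_mouth (a point): centre of the bore's mouth, in the plane of the block's top face (95 mm above the bench); the mouth has a 3 mm chamfer
- pad (a joint): how far the sprung bottom of the bore is pressed down from its free position, in m, whatever its depth: 0 when nothing rests on it, about 0.0008 when the gauge stands on it. About 3 N per mm.
- stand: fixed black stand, 80 x 80 x 60 mm high, in which the gauge stands upright at the start, in an 18 mm hole 50 mm deep in the middle of the top. Origin: centre of the underside.
- timer: loose bystander: digital timer, 58 x 66 x 19 mm, origin under its centre
- marker: loose bystander: white marker pen with a black cap, lying, 132 mm long, origin under its centre
- white_cap: loose bystander: white bottle cap, 80 mm across, 23 mm high, origin under its centre
- counter: loose bystander: round metal hand tally counter, 54 x 55 x 19 mm, origin under its centre
Things that resemble listed ones, but are neither listed nor needed, are in the scene too. Of the things like the gauge, leave any that is yellow; of the rest the larger one is meant. What is shaped like the block but purple is not meant.

How it is judged:
On the way:
1. the gauge stands in the bore with its foot on the sprung bottom, and the ring is still up off the mouth (value of joint pad above 0.00015 m and horizontal distance between gauge and bore_mouth below 0.005 m and z of gauge in the frame of bore_mouth below -0.035 m and z of ring_underside in the frame of bore_mouth above 0.0025 m), for 0.1 s.
At the end, for the whole second after the job is handed in: the released gauge is at rest, upright within 0.08 rad, in the bore (foot within 5 mm of its axis, at least 35 mm below the mouth) with its foot on the sprung bottom (pressed more than 0.15 mm by the weight), and the underside of the ring is less than 2 mm above the block's mouth (value of joint pad above 0.00015 m and horizontal distance between gauge and bore_mouth below 0.005 m and z of gauge in the frame of bore_mouth below -0.035 m and z of ring_underside in the frame of bore_mouth below 0.002 m and angle between gauge's own z axis and vertical below 0.08 rad and linear speed of gauge below 0.01 m/s); the robot touches nothing.
It fails at once if the sprung bottom is pressed in more than 3 mm (about 9 N), by bearing down or by dropping the gauge onto it (value of joint pad above 0.003 m).
It fails at once if the gauge is dropped in: it moves faster than 0.25 m/s with its foot inside the bore (linear speed of gauge above 0.25 m/s and horizontal distance between gauge and bore_mouth below 0.005 m and z of gauge in the frame of bore_mouth below -0.002 m).
It fails at once if the gauge or its ring is forced against the block with more than 30 N (contact force between gauge and block above 30 N).
It fails at once if the gauge is tipped over (more than 0.7 rad) (angle between gauge's own z axis and vertical above 0.7 rad).
It fails at once if a bystander is shifted by more than 20 mm (distance of any of timer, marker, white_cap, counter from where it was at the start of the episode above 0.02 m).
It also fails if it takes over 45 s, if anything falls off the work surface, if the arm or the gripper's body presses on something with over 40 N, if the wrist force passes 120 N, or if a joint passes its speed limit or range.

ROBOT

A 6-joint arm with a two-finger parallel gripper is mounted at the origin on a cart in front of the work surface, level with it; the furniture and walls round the work are solid. World frame = base frame: x ahead of the robot, y to its left, z up, the work surface at z = 0. Lengths are in m, angles in rad, forces in N, time in s.
With the tool pointing down it reaches from about 0.275 to 0.775 m from the base axis. Payload 14.6 kg.
Tool frame: the origin (TCP) lies midway between the tips of the shut fingers; the grasp point (between the pads) lies 19 mm behind it (arm.hold_point_z is the distance from the TCP to the grasp point, in m); z points along the fingers, y is the direction in which the jaws open and shut (so a half turn about z gives the same grasp; the last joint's range is limited). The gripper opens to 85 mm and grips with 20 to 120 N. Pads are 22 mm wide; open, the fingers measure 114 mm over their backs; the gripper's body (76 mm by 85 mm) begins 54 mm behind the grasp point. The pads swing forward as they close: fully open they stand 13 mm farther back than shut.
Start: joints at [1.079, 0.263, -0.048, 1.259, 0, 1.415], TCP at [0.174, 0.496, 0.231] pointing down, gripper open.
Joint ranges: [-2.65, 2.65], [-0.89, 1.7], [-1.18, 1.37], [-2.13, 2.11], [-1.35, 1.29], [-3.14, 3.14]. Speed limits (rad/s): [1.89, 1.89, 2.57, 2.79, 3.14, 3.14].

INTERFACE

Orientations are given as a rotation vector (axis times angle).
In Python, from cell import arm gives the robot as it stands.
- The arm moves only by the shell command python3 -m inch 'ROWS'. ROWS is JSON, a list of rows, each a list of 7 numbers: the shift along the tool's x, y, z in units of 20 mm (1.0 is 20 mm), then the turn, a rotation vector about the tool's x, y, z in units of 6 degrees (1.0 is 6 degrees), then the closure, from 0 (fully open) to 1 (shut). A call has 1 to 12 rows; each row shifts and turns the commanded pose from where the row before left it, along the tool's axes as they then stand; what a row does not reach is not made up. A row lasts 1/12 s, in which the tool goes at most 41.7 mm and 7.16 degrees, less where a joint would pass 70% of its speed; a pose out of reach is approached as far as the arm can. A call with a number of a shift or a turn outside -1 to 1 is refused whole. A call with a gripper value outside its range is refused whole. The fingers move at their own pace and stop on an object; the grip force is fixed at half the most. Time passes only in rows, so rows that do not move let the fingers close. It gives the time, the measured TCP pose, the force and the opening at its end, in the units of the state.
- arm.state(): the state, without advancing time (a new reading comes with each control period).
- arm.grab_frame(name): name is "side" or "top"; returns the picture (400x640x3 uint8, red, green, blue); there is no depth.
- arm.camera_params(name): a dict with "vfov" (degrees; the focal length in pixels is half the picture's height over the tangent of half this angle, whatever the lens; pixels are square), "cx", "cy" (the principal point, pixels), "dist_coeffs" ([k1, k2, p1, p2, k3] as OpenCV has them; the pictures are not rectified), "camera_from_world" (4x4, takes a point from world to camera coordinates). Camera axes: x right, y down, z forward; pixel columns grow to the right and rows downward; lengths in m; the calibration is good to about 2 mm. A picture is of the moment at which its call begins. camera_params takes no time and is no camera call.
- arm.close_job(): hands the job in, once; it reports no verdict.
The state is a dict: "t": time; "joint_positions": joint angles; "dq": joint speeds; "tau": joint torques, N m; "eef_pos": TCP position; "orientation": TCP orientation; "wrist_force": force on the tool from outside, world axes, zero at the start; "wrist_torque": the same for the moment, N m; "gripper_width": finger opening in m.
Only numpy, scipy, OpenCV 4.12 (cv2) and the standard library are available. Lean on these libraries where they do the work, as an engineer would, in place of code of your own. Each camera call takes 0.05 s, during which the arm holds its last target.

## Working session

There is one attempt and no reset: what is moved stays moved. The work goes in short steps, Python scripts to look and compute and a shell command to move; the robot and the scene stay as the last step left them, time stands still between calls to the robot, and variables do not carry over. Pictures are saved under pics/ and viewed, and the job is handed in when it is done.

```bash
mkdir -p pics; ls; python3 - <<'E'
from cell import arm
import cv2
print(arm.state(), arm.hold_point_z)
for n in("side","top"):
    f=arm.grab_frame(n); cv2.imwrite(f"pics/{n}0.png",f[:,:,::-1]); print(n,arm.camera_params(n))
E
```

```text
pics
{'t': 0.0, 'joint_positions': array([ 1.07868703e+00,  2.63529970e-01, -4.89760700e-02,  1.25942861e+00,
       -1.76214040e-06,  1.41550429e+00]), 'dq': array([ 0.00098658,  0.00018909,  0.0003383 ,  0.00034354, -0.00101909,
        0.00035371]), 'tau': array([ 2.41389273e-03, -6.37619948e+01,  3.84580350e+01,  1.36276544e-02,
       -1.37250800e-05, -3.84522264e-05]), 'eef_pos': array([0.17335987, 0.4952278 , 0.2308071 ]), 'orientation': array([-5.26513499e-01, -3.09679200e+00,  1.69589570e-03]), 'wrist_force': array([0.24417628, 0.87667786, 0.00165723]), 'wrist_torque': array([-0.00345358, -0.07038175,  0.04840596]), 'gripper_width': 0.08498415835968036} 0.0187
side {'vfov': 57.8576252805437, 'cx': 316.9214589483345, 'cy': 199.36173596700004, 'dist_coeffs': array([-0.0648297,  0.       ,  0.       ,  0.       ,  0.       ]), 'camera_from_world': array([[ 0.96409845, -0.26546324, -0.00659181, -0.47505386],
       [-0.12076915, -0.41622631, -0.90120501,  0.10294716],
       [ 0.23649311,  0.86964644, -0.43334291,  1.09378957],
       [ 0.        ,  0.        ,  0.        ,  1.        ]])}
top {'vfov': 43.079396600567435, 'cx': 312.57639337685873, 'cy': 197.41563969077657, 'dist_coeffs': array([0.0065535, 0.       , 0.       , 0.       , 0.       ]), 'camera_from_world': array([[-3.05923654e-02, -9.99531909e-01, -2.66403160e-04,
        -7.18268549e-02],
       [-9.77249119e-01,  2.99663250e-02, -2.09967088e-01,
         5.07058597e-01],
       [ 2.09876788e-01, -6.16304764e-03, -9.77708418e-01,
         1.26665232e+00],
       [ 0.00000000e+00,  0.00000000e+00,  0.00000000e+00,
         1.00000000e+00]])}
```

View pics/side0.png

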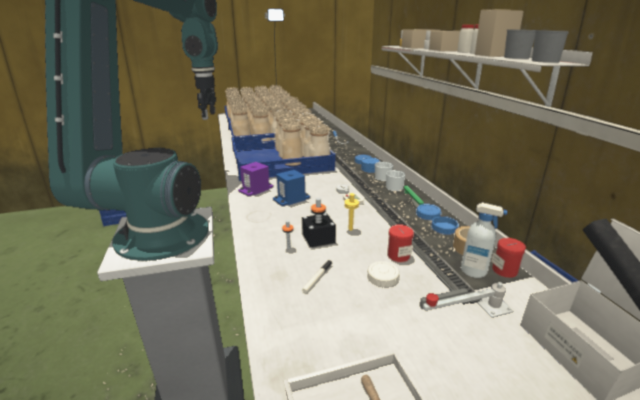

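View pics/top0.png

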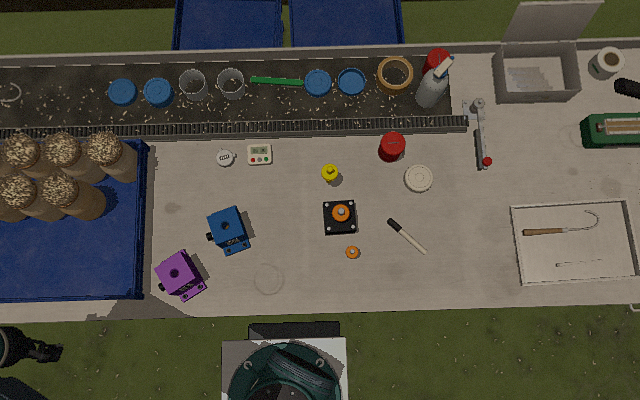

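The side view shows the gauge in the black stand at (318,215) and the blue block at (290,187). In the top view the gauge is at (341,212) and the block at (228,228), with the bore as a dark spot. I'll crop both for measurement.

```bash
python3 - <<'E'
import cv2, numpy as np
t=cv2.imread("pics/top0.png"); s=cv2.imread("pics/side0.png")
def crop(im,x,y,w,h,k): return cv2.resize(im[y:y+h,x:x+w],None,fx=k,fy=k,interpolation=cv2.INTER_CUBIC)
a=crop(t,200,195,60,65,6); b=crop(t,310,190,60,65,6)
cv2.imwrite("pics/tc.png",np.hstack([a,b]))
a=crop(s,265,160,50,55,7); b=crop(s,295,190,50,55,7)
cv2.imwrite("pics/sc.png",np.hstack([a,b]))
E
```

```text
(no output)
```

View pics/tc.png

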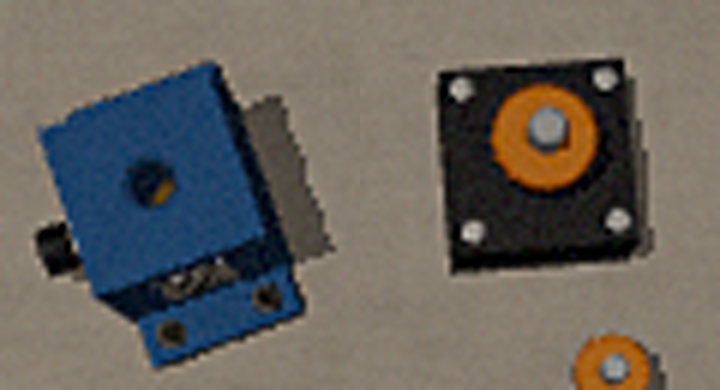

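View pics/sc.png

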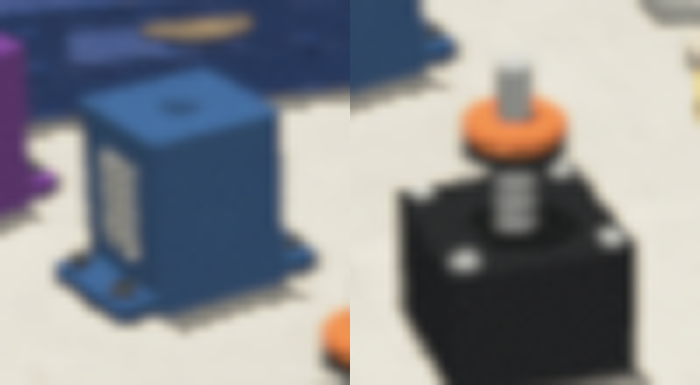

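```bash
cat > h.py <<'E'
import cv2, numpy as np
from cell import arm
def ray(n,uv):
    c=arm.camera_params(n); T=c["camera_from_world"]; f=200/np.tan(np.radians(c["vfov"]/2))
    K=np.array([[f,0,c["cx"]],[0,f,c["cy"]],[0,0,1]])
    p=cv2.undistortPoints(np.array(uv,float).reshape(-1,1,2),K,c["dist_coeffs"]).reshape(-1,2)
    d=np.c_[p,np.ones(len(p))]@T[:3,:3]
    return -T[:3,:3].T@T[:3,3], d
def onplane(n,uv,z):
    o,d=ray(n,uv); return o+d*((z-o[2])/d[:,2])[:,None]
def proj(n,P):
    c=arm.camera_params(n); T=c["camera_from_world"]; f=200/np.tan(np.radians(c["vfov"]/2))
    K=np.array([[f,0,c["cx"]],[0,f,c["cy"]],[0,0,1]])
    return cv2.projectPoints(np.array(P,float).reshape(-1,1,3),cv2.Rodrigues(T[:3,:3])[0],T[:3,3],K,c["dist_coeffs"])[0].reshape(-1,2)
E
python3 - <<'E'
from h import *
np.set_printoptions(precision=4,suppress=True)
t=cv2.imread("pics/top0.png"); s=cv2.imread("pics/side0.png")
ht=cv2.cvtColor(t,cv2.COLOR_BGR2HSV); hs=cv2.cvtColor(s,cv2.COLOR_BGR2HSV)
def comp(m,seed_box):
    x0,y0,x1,y1=seed_box; mm=np.zeros_like(m); mm[y0:y1,x0:x1]=m[y0:y1,x0:x1]
    n,l,st,ce=cv2.connectedComponentsWithStats(mm); i=1+np.argmax(st[1:,4]); return (l==i).astype(np.uint8)*255,st[i]
# ring in top
m=cv2.inRange(ht,(8,120,60),(20,255,255)); c,st=comp(m,(320,195,365,230)); 
cn=max(cv2.findContours(c,cv2.RETR_EXTERNAL,cv2.CHAIN_APPROX_NONE)[0],key=len)
print("ring",st,cv2.fitEllipse(cn), onplane("top",[cv2.fitEllipse(cn)[0]],0.103))
m=cv2.inRange(ht[196:226,325:358],(0,0,90),(180,90,255)) 
n,l,st,ce=cv2.connectedComponentsWithStats(m); 
for a,b in zip(st[1:],ce[1:]):
    if a[4]>8: print("grey",a,b+[325,196],onplane("top",[b+[325,196]],.132), onplane("top",[b+[325,196]],.06))
# block top face
m=cv2.inRange(ht,(95,120,70),(120,255,255)); c,st=comp(m,(200,200,260,260)); print(st)
print(ht[215,230],ht[241,233],ht[225,225],ht[220,240])
cv2.imwrite("pics/m.png",cv2.resize(np.hstack([c[195:260,200:260],ht[195:260,200:260,2]*2]),None,fx=6,fy=6,interpolation=0))
E
```

```text
ring [331 204  19  18 211] ((340.2249450683594, 212.29576110839844), (16.869230270385742, 17.2515926361084), 62.75190734863281) [[ 0.4541 -0.1547  0.103 ]]
grey [  0   0  33  19 181] [342.6796 199.0497] [[ 0.4815 -0.1603  0.132 ]] [[ 0.4966 -0.1651  0.06  ]]
grey [ 0  7  4  4 12] [326.5 204.5] [[ 0.4691 -0.1203  0.132 ]] [[ 0.4835 -0.1227  0.06  ]]
grey [24  6  4  3 10] [350.5 202.8] [[ 0.4716 -0.179   0.132 ]] [[ 0.486  -0.1849  0.06  ]]
grey [13 12  6  6 28] [340.7857 210.5   ] [[ 0.4532 -0.1545  0.132 ]] [[ 0.4666 -0.1589  0.06  ]]
[207 206  37  38 858]
[107 174 104] [17 31 74] [111 221  37] [115 104  32]
```

View pics/m.png

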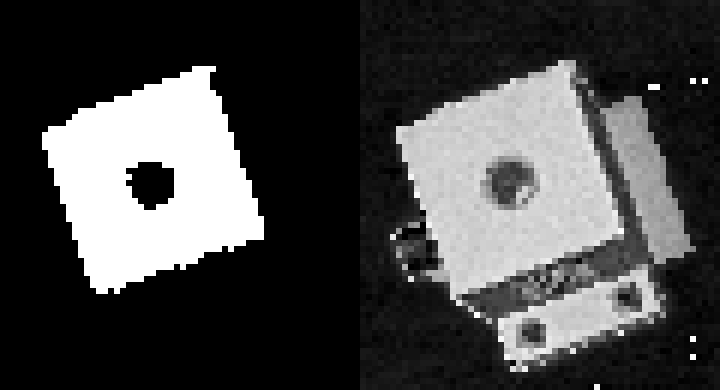

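```bash
python3 - <<'E'
from h import *
np.set_printoptions(precision=4,suppress=True)
t=cv2.imread("pics/top0.png"); s=cv2.imread("pics/side0.png")
ht=cv2.cvtColor(t,cv2.COLOR_BGR2HSV); hs=cv2.cvtColor(s,cv2.COLOR_BGR2HSV)
m=cv2.inRange(ht,(95,120,70),(120,255,255)); mm=np.zeros_like(m); mm[200:244,200:260]=m[200:244,200:260]
n,l,st,ce=cv2.connectedComponentsWithStats(mm); i=1+np.argmax(st[1:,4]); c=(l==i).astype(np.uint8)
r=cv2.minAreaRect(max(cv2.findContours(c,0,1)[0],key=len)); print(r, onplane("top",[r[0]],.095))
print(onplane("top",cv2.boxPoints(r),.095))
full=c.copy(); 
h=cv2.morphologyEx(c,cv2.MORPH_CLOSE,np.ones((13,13)))-c; h[:216]=0;h[236:]=0;h[:,:215]=0;h[:,237:]=0
y,x=np.nonzero(h); print("bore",x.mean(),y.mean(),len(x),onplane("top",[[x.mean(),y.mean()]],.095))
y,x=np.nonzero(cv2.morphologyEx(c,cv2.MORPH_CLOSE,np.ones((13,13)))); print("face",onplane("top",[[x.mean(),y.mean()]],.095))
# stand mask in top
k=cv2.inRange(ht,(0,0,0),(180,255,45)); 
k[:190]=0;k[245:]=0;k[:,:315]=0;k[:,365:]=0
cn=max(cv2.findContours(cv2.morphologyEx(k,cv2.MORPH_CLOSE,np.ones((5,5))),0,1)[0],key=cv2.contourArea);r=cv2.minAreaRect(cn);print("stand",r)
# side bore
for name,P in(("side",[[.4531,-.1545,.132],[.4531,-.1545,.107]]),):print(proj(name,P))
# side: ring & rod
ms=cv2.inRange(hs,(5,130,120),(18,255,255)); ms[:195]=0;ms[220:]=0;ms[:,:305]=0;ms[:,332:]=0
y,x=np.nonzero(ms);print("side ring bbox",x.min(),x.max(),y.min(),y.max())
print(s[196:206,310:330].mean(2).astype(int))
# side bore dark
g=s[168:182,280:302].astype(int).sum(2)//3; print(g)
E
```

```text
((225.05001831054688, 224.6499786376953), (30.99032211303711, 30.674095153808594), 71.56504821777344) [[0.433  0.1332 0.095 ]]
[[0.4595 0.182  0.095 ]
 [0.482  0.1093 0.095 ]
 [0.4068 0.0848 0.095 ]
 [0.3849 0.1568 0.095 ]]
bore 224.77083333333334 225.1875 48 [[0.4317 0.1339 0.095 ]]
face [[0.4329 0.1335 0.095 ]]
stand ((339.1851806640625, 217.065185546875), (33.3335075378418, 31.61898422241211), 85.42607879638672)
[[317.6109 197.0582]
 [317.662  205.0739]]
side ring bbox 312 324 205 211
[[166 207 220 222 222 223 224 224 224 223 222 222 222 222 222 222 222 222
  222 223]
 [159 204 219 222 222 221 221 221 221 221 220 222 223 224 224 223 223 223
  223 223]
 [178 210 221 223 222 217 213 214 214 213 213 218 223 225 225 224 224 224
  224 223]
 [211 220 223 224 221 208 194 193 195 192 193 211 223 225 226 225 225 224
  224 223]
 [220 223 224 224 220 196 166 159 160 157 168 204 222 225 226 226 225 225
  224 223]
 [220 222 224 224 219 191 152 139 140 141 159 201 222 226 226 226 226 225
  225 224]
 [217 221 222 223 217 188 149 136 136 139 158 198 220 225 226 226 226 225
  225 224]
 [220 220 21
[... 846 characters left out ...]
9 101 103 108 112 113 113 113
  113 113 110 106]
 [110 113 115 115 114 115 113 107  99  93  90  91  96 105 111 114 115 114
  114 114 113 112]
 [ 99 107 112 114 115 115 115 112 107 103 101 102 107 111 114 114 114 113
  112 110 107 104]
 [ 81  92 103 111 114 115 115 115 114 113 112 112 113 114 112 111 108 105
  101  96  90  86]
 [ 69  75  86  98 107 112 114 114 114 114 113 110 107 105 101  96  91  86
   81  78  76  75]
 [ 69  69  72  78  90 101 108 109 108 106 102  96  90  85  81  79  76  75
   73  73  72  72]
 [ 78  72  68  68  73  82  91  94  93  88  82  79  76  74  73  73  73  72
   73  73  72  73]
 [105  93  76  69  67  69  74  76  76  75  73  73  72  72  72  72  72  72
   72  72  72  71]]
```

```bash
python3 - <<'E'
from h import *
np.set_printoptions(precision=4,suppress=True)
def tri(a,b):
    oa,da=ray("top",[a]);ob,db=ray("side",[b]);da=da[0]/np.linalg.norm(da[0]);db=db[0]/np.linalg.norm(db[0])
    s=np.linalg.lstsq(np.c_[da,-db],ob-oa,rcond=None)[0];p,q=oa+s[0]*da,ob+s[1]*db;return (p+q)/2,np.linalg.norm(p-q)
print("rodtop",tri([340.8,210.5],[318.2,199]))
print("bore",tri([224.9,225.0],[290.2,174.7]))
print(proj("side",[[.4325,.1337,.095],[.4535,-.1545,.132],[.4535,-.1545,.06]]))
print(onplane("side",[[290.2,174.7]],.095))
s=arm.state();R=cv2.Rodrigues(s["orientation"])[0];print(R)
for z in(.16,):print(R.T@(np.array([.4535,-.1545,z])-s["eef_pos"])/.02)
E
```

```text
rodtop (array([ 0.4545, -0.1549,  0.126 ]), np.float64(0.00036293542478151063))
bore (array([0.4328, 0.1344, 0.0906]), np.float64(0.00015632589314075956))
[[290.1237 173.6025]
 [317.7491 197.0411]
 [317.8891 219.6692]]
[[0.4307 0.1234 0.095 ]]
[[-0.9438  0.3304 -0.0004]
 [ 0.3304  0.9438 -0.0008]
 [ 0.0001 -0.0009 -1.    ]]
[-23.9557 -26.033    3.565 ]
```

```bash
python3 -m inch '[[-0.9,-1,0,0,0,0,0],[-0.9,-1,0,0,0,0,0],[-0.9,-1,0,0,0,0,0],[-0.9,-1,0,0,0,0,0],[-0.9,-1,0,0,0,0,0],[-0.9,-1,0,0,0,0,0],[-0.9,-1,0,0,0,0,0],[-0.9,-1,0,0,0,0,0],[-0.9,-1,0,0,0,0,0],[-0.9,-1,0,0,0,0,0],[-0.9,-1,0,0,0,0,0],[-0.9,-1,0,0,0,0,0]]'; python3 -m inch '[[-0.9,-1,0,0,0,0,0],[-0.9,-1,0,0,0,0,0],[-0.9,-1,0,0,0,0,0],[-0.9,-1,0,0,0,0,0],[-0.9,-1,0,0,0,0,0],[-0.9,-1,0,0,0,0,0],[-0.9,-1,0,0,0,0,0],[-0.9,-1,0,0,0,0,0],[-0.9,-1,0,0,0,0,0],[-0.9,-1,0,0,0,0,0],[-0.9,-1,0,0,0,0,0],[0,0,0,0,0,0,0]]'
cat > d.py <<'E'
from h import *
import sys
np.set_printoptions(precision=3,suppress=True)
s=arm.state();R=cv2.Rodrigues(s["orientation"])[0]
print("t",s["t"],"tcp",s["eef_pos"],"w",s["gripper_width"],"F",s["wrist_force"],"z",R[:,2])
print("units",R.T@(np.array([float(v) for v in sys.argv[1:4]])-s["eef_pos"])/.02, "jawdir",R[:,1])
E
python3 d.py .454 -.1547 .109
```

```text
t: 1.1
eef_pos: [0.2981, 0.1964, 0.2312]
orientation: [-0.526, -3.097, 0.0]
wrist_force: [0.1, -0.2, 0.2]
gripper_width: 0.0853
t: 2.1
eef_pos: [0.4137, -0.0788, 0.2308]
orientation: [0.531, 3.096, -0.001]
wrist_force: [-1.2, 1.3, -1.8]
gripper_width: 0.0857
t 2.1 tcp [ 0.414 -0.079  0.231] w 0.08574497225417495 F [-1.214  1.26  -1.795] z [-0.    -0.001 -1.   ]
units [-3.162 -2.903  6.093] jawdir [ 0.333  0.943 -0.001]
```

```bash
python3 -m inch '[[-0.8,-0.75,0.5,0,0,0,0],[-0.8,-0.75,0.5,0,0,0,0],[-0.8,-0.75,0.5,0,0,0,0],[-0.76,-0.65,0.5,0,0,0,0],[0,0,0,0,0,0,0],[0,0,0,0,0,0,0]]'
python3 d.py .454 -.1547 .109; python3 - <<'E'
from h import *
for n in("side","top"):
    f=arm.grab_frame(n)[:,:,::-1]; 
    x,y,w,h=(270,130,100,115) if n=="side" else (290,150,100,115)
    cv2.imwrite(f"pics/{n}1.png",cv2.resize(f[y:y+h,x:x+w],None,fx=4,fy=4,interpolation=cv2.INTER_CUBIC))
cv2.imwrite("pics/b1.png",np.hstack([cv2.imread("pics/side1.png"),cv2.imread("pics/top1.png")]))
E
```

```text
t: 2.6
eef_pos: [0.4524, -0.1511, 0.1906]
orientation: [-0.528, -3.095, -0.001]
wrist_force: [-1.1, 0.5, 0.8]
gripper_width: 0.0854
t 2.6 tcp [ 0.452 -0.151  0.191] w 0.08539751181955678 F [-1.127  0.506  0.766] z [-0.002  0.001 -1.   ]
units [-0.145 -0.144  4.077] jawdir [0.331 0.943 0.   ]
```

View pics/b1.png

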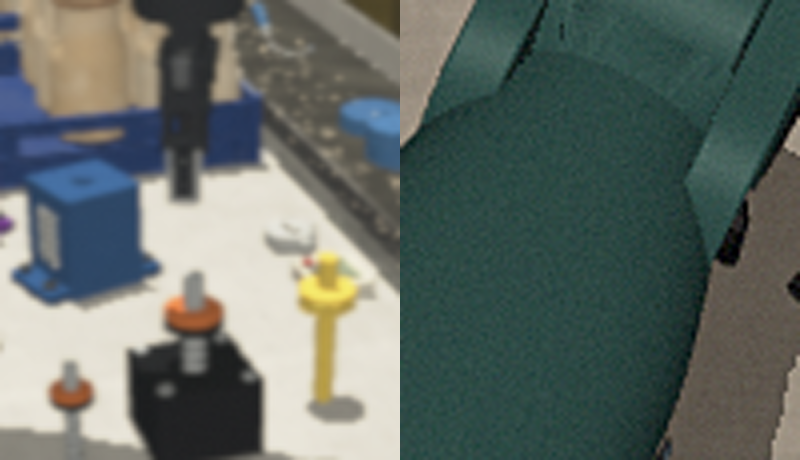

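The side view crop shows the near finger above and in line with the gauge, with the rod at crop (194,290), the yellow lookalike clear to the right. In the top view the arm hides everything. Descending.

```bash
python3 -m inch '[[-0.1,-0.1,0.8,0,0,0,0],[-0.05,-0.05,0.8,0,0,0,0],[0,0,0.8,0,0,0,0],[0,0,0.7,0,0,0,0],[0,0,0.4,0,0,0,0],[0,0,0.2,0,0,0,0],[0,0,0,0,0,0,0],[0,0,0,0,0,0,0],[0,0,0,0,0,0,0]]'
python3 d.py .454 -.1547 .109
```

```text
t: 3.45
eef_pos: [0.4549, -0.155, 0.1181]
orientation: [0.526, 3.096, -0.001]
wrist_force: [0.8, -0.2, 0.1]
gripper_width: 0.0854
t 3.45 tcp [ 0.455 -0.155  0.118] w 0.08539438125041852 F [ 0.789 -0.232  0.094] z [ 0.001 -0.001 -1.   ]
units [ 0.05  -0.002  0.454] jawdir [ 0.33   0.944 -0.   ]
```

```bash
python3 -m inch '[[0,0,0.3,0,0,0,0],[0,0,0.05,0,0,0,0],[0,0,0,0,0,0,0.4],[0,0,0,0,0,0,0.6],[0,0,0,0,0,0,0.7],[0,0,0,0,0,0,0.8],[0,0,0,0,0,0,1],[0,0,0,0,0,0,1],[0,0,0,0,0,0,1],[0,0,0,0,0,0,1],[0,0,0,0,0,0,1],[0,0,0,0,0,0,1]]'
python3 d.py .454 -.1547 .109; python3 - <<'E'
from h import *
for n in("side",):
    f=arm.grab_frame(n)[:,:,::-1]; 
    x,y,w,h=(270,130,100,115)
    cv2.imwrite(f"pics/{n}2.png",cv2.resize(f[y:y+h,x:x+w],None,fx=5,fy=5,interpolation=cv2.INTER_CUBIC))
E
```

```text
t: 4.45
eef_pos: [0.4548, -0.155, 0.1105]
orientation: [0.526, 3.097, -0.0]
wrist_force: [0.7, 1.1, 5.2]
gripper_width: 0.0136
t 4.45 tcp [ 0.455 -0.155  0.11 ] w 0.013585177378032286 F [0.74  1.051 5.194] z [ 0.001 -0.    -1.   ]
units [0.04  0.    0.075] jawdir [0.33  0.944 0.   ]
```

View pics/side2.png

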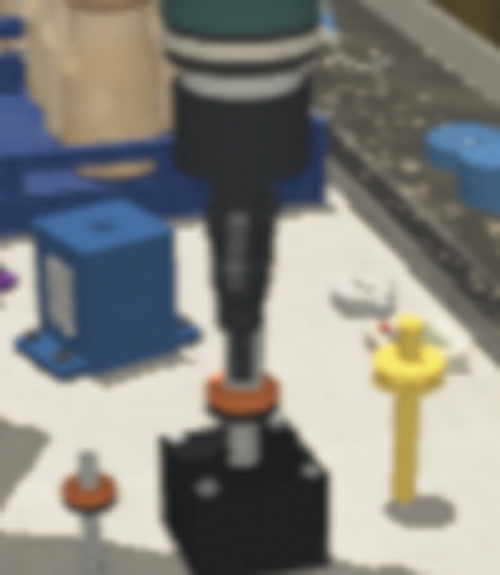

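Side view: the fingers hold the rod just above the ring (crop (240,385)), with the ring still up. Lifting.

```bash
python3 -m inch '[[0,0,-0.1,0,0,0,1],[0,0,-0.3,0,0,0,1],[0,0,-0.5,0,0,0,1],[0,0,-0.7,0,0,0,1],[0,0,-0.8,0,0,0,1],[0,0,-0.8,0,0,0,1],[0,0,-0.8,0,0,0,1],[0,0,-0.8,0,0,0,1],[0,0,-0.6,0,0,0,1],[0,0,-0.4,0,0,0,1],[0,0,-0.2,0,0,0,1],[0,0,0,0,0,0,1]]'
python3 d.py .4325 .134 .22; python3 - <<'E'
from h import *
for n in("side",):
    f=arm.grab_frame(n)[:,:,::-1]; 
    x,y,w,h=(270,110,100,115)
    cv2.imwrite(f"pics/{n}3.png",cv2.resize(f[y:y+h,x:x+w],None,fx=5,fy=5,interpolation=cv2.INTER_CUBIC))
E
```

```text
t: 5.5
eef_pos: [0.4547, -0.155, 0.2307]
orientation: [0.526, 3.097, -0.0]
wrist_force: [-0.4, 0.1, -2.4]
gripper_width: 0.0136
t 5.5 tcp [ 0.455 -0.155  0.231] w 0.013566570163088642 F [-0.369  0.092 -2.428] z [ 0.001 -0.    -1.   ]
units [ 5.823 13.272  0.532] jawdir [ 0.33   0.944 -0.   ]
```

View pics/side3.png

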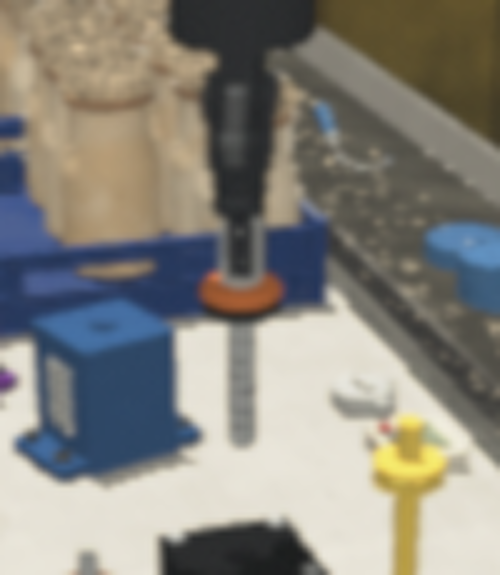

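The gauge hangs upright from the fingers in the side view, ring at crop (241,290), foot at (241,445). Carrying it over the block.

```bash
python3 -m inch '[[0.2,0.5,0,0,0,0,1],[0.4,0.8,0,0,0,0,1],[0.5,1,0,0,0,0,1],[0.5,1,0,0,0,0,1],[0.5,1,0,0,0,0,1],[0.5,1,0,0,0,0,1],[0.5,1,0,0,0,0,1],[0.5,1,0,0,0,0,1],[0.5,1,0,0,0,0,1],[0.5,1,0,0,0,0,1],[0.5,1,0,0,0,0,1],[0.5,1,0,0,0,0,1]]'
python3 -m inch '[[0.4,0.9,0,0,0,0,1],[0.22,0.6,0,0,0,0,1],[0.1,0.45,0,0,0,0,1],[0,0,0,0,0,0,1],[0,0,0,0,0,0,1],[0,0,0,0,0,0,1]]'
python3 d.py .4325 .134 .22; python3 - <<'E'
from h import *
for n in("side","top"):
    f=arm.grab_frame(n)[:,:,::-1]; cv2.imwrite(f"pics/{n}4full.png",f)
    x,y,w,h=(240,90,100,115) if n=="side" else (180,170,100,115)
    cv2.imwrite(f"pics/{n}4.png",cv2.resize(f[y:y+h,x:x+w],None,fx=4,fy=4,interpolation=cv2.INTER_CUBIC))
cv2.imwrite("pics/b4.png",np.hstack([cv2.imread("pics/side4.png"),cv2.imread("pics/top4.png")]))
E
```

```text
t: 6.55
eef_pos: [0.4224, 0.097, 0.2296]
orientation: [-0.526, -3.096, 0.0]
wrist_force: [0.9, -1.1, -2.4]
gripper_width: 0.0134
t: 7.05
eef_pos: [0.4227, 0.1366, 0.23]
orientation: [-0.527, -3.097, 0.001]
wrist_force: [0.2, 0.2, -3.1]
gripper_width: 0.0133
t 7.05 tcp [0.423 0.137 0.23 ] w 0.013276721873050963 F [ 0.205  0.176 -3.075] z [-0. -0. -1.]
units [-0.505  0.042  0.502] jawdir [ 0.331  0.944 -0.   ]
```

View pics/b4.png

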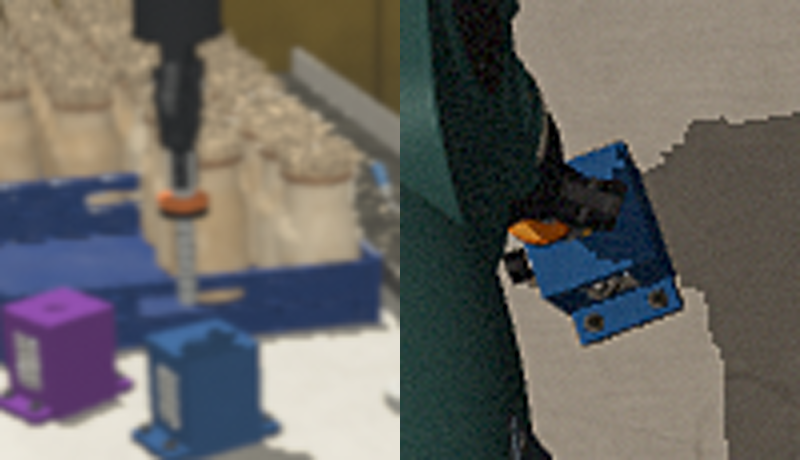

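```bash
python3 -m inch '[[-0.3,0.03,0.1,0,0,0,1],[-0.2,0.01,0.3,0,0,0,1],[0,0,0.1,0,0,0,1],[0,0,0,0,0,0,1],[0,0,0,0,0,0,1]]'
python3 d.py .4325 .134 .22; python3 - <<'E'
from h import *
np.set_printoptions(precision=2,suppress=True)
f=arm.grab_frame("side")[:,:,::-1]; cv2.imwrite("pics/side5full.png",f)
x,y,w,h=(260,115,60,75)
cv2.imwrite("pics/side5.png",cv2.resize(f[y:y+h,x:x+w],None,fx=8,fy=8,interpolation=cv2.INTER_CUBIC))
p=arm.state()["eef_pos"]
print(proj("side",[p+[0,0,d] for d in(-.01,-.02,-.03,-.06,-.09,-.1)]), proj("side",[.4325,.134,.095]))
E
```

```text
t: 7.57
eef_pos: [0.4324, 0.1343, 0.22]
orientation: [-0.527, -3.096, 0.0]
wrist_force: [-0.4, -0.9, -2.1]
gripper_width: 0.0137
t 7.5667 tcp [0.432 0.134 0.22 ] w 0.013729947633448997 F [-0.37  -0.87  -2.101] z [-0.001 -0.    -1.   ]
units [-0.01  -0.01  -0.001] jawdir [ 0.331  0.944 -0.   ]
[[288.78 141.84]
 [288.9  144.69]
 [289.01 147.52]
 [289.35 155.9 ]
 [289.68 164.11]
 [289.79 166.81]] [[290.11 173.57]]
```

View pics/side5.png

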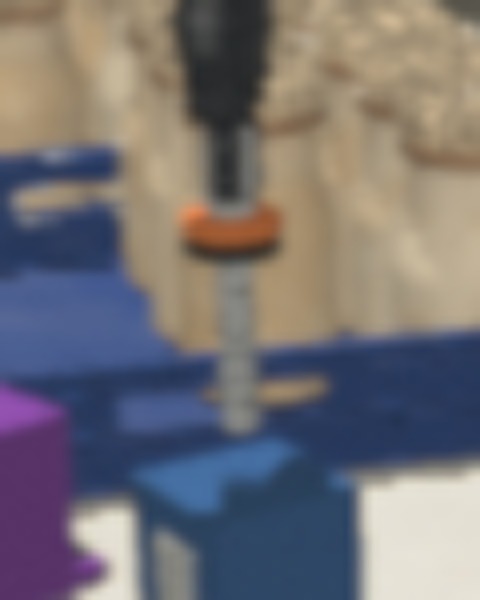

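Side view: ring at crop (231,230), foot at (239,432), just above the block's mouth and within about 1 mm of the axis laterally. Shifting ~0.8 mm in +x and entering.

```bash
python3 -m inch '[[-0.04,0,0.2,0,0,0,1],[0,0,0.3,0,0,0,1],[0,0,0.3,0,0,0,1],[0,0,0.2,0,0,0,1],[0,0,0.2,0,0,0,1],[0,0,0.2,0,0,0,1],[0,0,0,0,0,0,1],[0,0,0,0,0,0,1]]'
python3 d.py .4325 .134 .155
```

```text
t: 8.28
eef_pos: [0.4332, 0.1342, 0.1922]
orientation: [-0.526, -3.097, 0.0]
wrist_force: [0.1, 0.3, -2.7]
gripper_width: 0.0139
t 8.2833 tcp [0.433 0.134 0.192] w 0.013948790321799284 F [ 0.052  0.293 -2.728] z [-0. -0. -1.]
units [ 0.03  -0.019  1.858] jawdir [ 0.33   0.944 -0.   ]
```

```bash
python3 -m inch '[[0,0,0.15,0,0,0,1],[0,0,0.15,0,0,0,1],[0,0,0.1,0,0,0,1],[0,0,0,0,0,0,1]]'; python3 -m inch '[[0,0,0.15,0,0,0,1],[0,0,0.1,0,0,0,1],[0,0,0,0,0,0,1]]'; python3 -c "
from h import *
f=arm.grab_frame('side')[:,:,::-1]
cv2.imwrite('pics/side6.png',cv2.resize(f[115:190,260:320],None,fx=8,fy=8,interpolation=cv2.INTER_CUBIC))"
```

```text
t: 8.62
eef_pos: [0.4331, 0.1341, 0.1839]
orientation: [-0.526, -3.097, 0.0]
wrist_force: [1.2, 0.9, -2.4]
gripper_width: 0.014
t: 8.87
eef_pos: [0.4331, 0.1341, 0.1789]
orientation: [-0.527, -3.097, 0.0]
wrist_force: [-0.6, -0.7, -3.8]
gripper_width: 0.0136
```

View pics/side6.png

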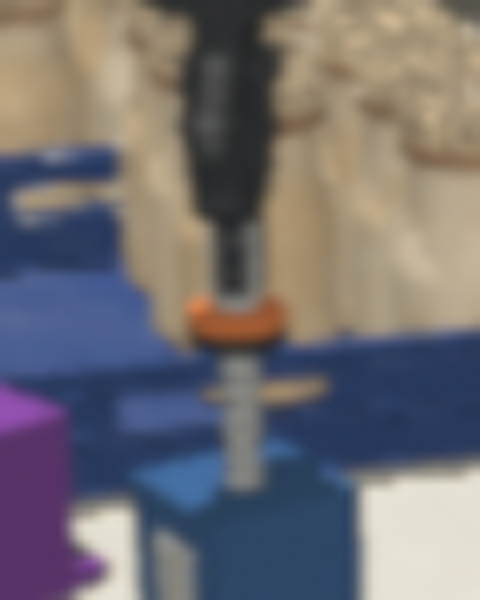

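The rod is in the bore: it enters the mouth at crop (245,490), with no side force. Continuing to just short of the shallowest pad depth.

```bash
python3 -m inch '[[0,0,0.15,0,0,0,1],[0,0,0.15,0,0,0,1],[0,0,0.1,0,0,0,1],[0,0,0,0,0,0,1]]'; python3 -m inch '[[0,0,0.15,0,0,0,1],[0,0,0.15,0,0,0,1],[0,0,0.1,0,0,0,1],[0,0,0,0,0,0,1]]';python3 -m inch '[[0,0,0.15,0,0,0,1],[0,0,0.15,0,0,0,1],[0,0,0,0,0,0,1],[0,0,0,0,0,0,1]]'
```

```text
t: 9.25
eef_pos: [0.433, 0.1341, 0.1708]
orientation: [-0.526, -3.096, 0.0]
wrist_force: [0.0, 0.2, -3.1]
gripper_width: 0.0139
t: 9.58
eef_pos: [0.433, 0.1341, 0.1628]
orientation: [-0.526, -3.097, 0.0]
wrist_force: [-0.5, -0.3, -3.2]
gripper_width: 0.0138
t: 9.92
eef_pos: [0.4332, 0.1341, 0.1571]
orientation: [-0.526, -3.097, 0.0]
wrist_force: [-0.8, -0.7, -3.0]
gripper_width: 0.0135
```

```bash
cat > ck.py <<'E'
from cell import arm
import sys
s=arm.state(); print("F",s["wrist_force"].round(2),"z",s["eef_pos"][2].round(4),flush=True)
sys.exit(1 if s["wrist_force"][2]>-1.4 else 0)
E
python3 -m inch '[[0,0,0.05,0,0,0,1],[0,0,0,0,0,0,1],[0,0,0,0,0,0,1]]' >/dev/null && python3 ck.py && python3 -m inch '[[0,0,0.05,0,0,0,1],[0,0,0,0,0,0,1],[0,0,0,0,0,0,1]]' >/dev/null && python3 ck.py && python3 -m inch '[[0,0,0.05,0,0,0,1],[0,0,0,0,0,0,1],[0,0,0,0,0,0,1]]' >/dev/null && python3 ck.py && python3 -m inch '[[0,0,0.05,0,0,0,1],[0,0,0,0,0,0,1],[0,0,0,0,0,0,1]]' >/dev/null && python3 ck.py && python3 -m inch '[[0,0,0.05,0,0,0,1],[0,0,0,0,0,0,1],[0,0,0,0,0,0,1]]' >/dev/null && python3 ck.py && python3 -m inch '[[0,0,0.05,0,0,0,1],[0,0,0,0,0,0,1],[0,0,0,0,0,0,1]]' >/dev/null && python3 ck.py
```

```text
F [ 0.58 -0.31 -3.16] z 0.1563
F [ 0.08 -0.04 -2.94] z 0.1553
F [ 1.13 -0.36 -2.57] z 0.1542
F [-0.1   0.6  -1.75] z 0.1532
F [-0.21  0.01 -2.17] z 0.1522
F [ 0.16  0.75 -3.06] z 0.1512
```

```bash
python3 -m inch '[[0,0,0.05,0,0,0,1],[0,0,0,0,0,0,1],[0,0,0,0,0,0,1]]' >/dev/null && python3 ck.py && python3 -m inch '[[0,0,0.05,0,0,0,1],[0,0,0,0,0,0,1],[0,0,0,0,0,0,1]]' >/dev/null && python3 ck.py && python3 -m inch '[[0,0,0.05,0,0,0,1],[0,0,0,0,0,0,1],[0,0,0,0,0,0,1]]' >/dev/null && python3 ck.py && python3 -m inch '[[0,0,0.05,0,0,0,1],[0,0,0,0,0,0,1],[0,0,0,0,0,0,1]]' >/dev/null && python3 ck.py && python3 -m inch '[[0,0,0.05,0,0,0,1],[0,0,0,0,0,0,1],[0,0,0,0,0,0,1]]' >/dev/null && python3 ck.py && python3 -m inch '[[0,0,0.05,0,0,0,1],[0,0,0,0,0,0,1],[0,0,0,0,0,0,1]]' >/dev/null && python3 ck.py && python3 -m inch '[[0,0,0.05,0,0,0,1],[0,0,0,0,0,0,1],[0,0,0,0,0,0,1]]' >/dev/null && python3 ck.py && python3 -m inch '[[0,0,0.05,0,0,0,1],[0,0,0,0,0,0,1],[0,0,0,0,0,0,1]]' >/dev/null && python3 ck.py
```

```text
F [ 0.64  0.39 -3.6 ] z 0.1502
F [-0.11  0.24 -2.06] z 0.1492
F [ 0.19  0.6  -2.88] z 0.1482
F [ 0.01  0.54 -2.  ] z 0.1472
F [-0.33 -0.71 -2.78] z 0.1462
F [ 0.39 -0.22 -2.86] z 0.1453
F [-0.16  0.42 -1.76] z 0.1442
F [ 0.16  0.41 -1.98] z 0.1432
```

```bash
python3 -m inch '[[0,0,0.05,0,0,0,1],[0,0,0,0,0,0,1],[0,0,0,0,0,0,1]]' >/dev/null && python3 ck.py && python3 -m inch '[[0,0,0.05,0,0,0,1],[0,0,0,0,0,0,1],[0,0,0,0,0,0,1]]' >/dev/null && python3 ck.py && python3 -m inch '[[0,0,0.05,0,0,0,1],[0,0,0,0,0,0,1],[0,0,0,0,0,0,1]]' >/dev/null && python3 ck.py && python3 -m inch '[[0,0,0.05,0,0,0,1],[0,0,0,0,0,0,1],[0,0,0,0,0,0,1]]' >/dev/null && python3 ck.py && python3 -m inch '[[0,0,0.05,0,0,0,1],[0,0,0,0,0,0,1],[0,0,0,0,0,0,1]]' >/dev/null && python3 ck.py && python3 -m inch '[[0,0,0.05,0,0,0,1],[0,0,0,0,0,0,1],[0,0,0,0,0,0,1]]' >/dev/null && python3 ck.py && python3 -m inch '[[0,0,0.05,0,0,0,1],[0,0,0,0,0,0,1],[0,0,0,0,0,0,1]]' >/dev/null && python3 ck.py && python3 -m inch '[[0,0,0.05,0,0,0,1],[0,0,0,0,0,0,1],[0,0,0,0,0,0,1]]' >/dev/null && python3 ck.py
```

```text
F [-0.61 -0.05 -1.58] z 0.1422
F [-0.08 -0.28 -1.48] z 0.1413
F [0.44 0.37 2.09] z 0.1404
```

```bash
for i in 1; do python3 -m inch '[[0,0,0,0,0,0,1]]' >/dev/null; python3 ck.py; python3 -m inch '[[0,0,0,0,0,0,1]]' >/dev/null; python3 ck.py;python3 -m inch '[[0,0,0,0,0,0,1]]' >/dev/null; python3 ck.py;  done; python3 -c "
from h import *
f=arm.grab_frame('side')[:,:,::-1]
cv2.imwrite('pics/side7.png',cv2.resize(f[115:190,260:320],None,fx=8,fy=8,interpolation=cv2.INTER_CUBIC)); print(arm.state()['t'])"
```

```text
F [0.27 0.78 1.98] z 0.1404
F [ 0.62 -0.37  1.89] z 0.1404
F [-0.06 -0.08  2.59] z 0.1404
14.4667
```

View pics/side7.png

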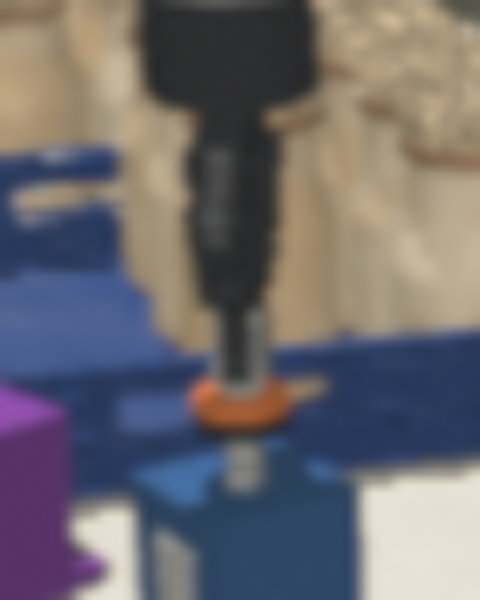

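Contact felt: Fz rose from about −2.6 to +2 N (pad about 1.5 mm in). The picture shows the ring at crop (240,405), well above the mouth at (245,490). Easing back 0.5 mm, then letting go with a small opening.

```bash
python3 -m inch '[[0,0,-0.025,0,0,0,1],[0,0,0,0,0,0,1],[0,0,0,0,0,0,1]]'; python3 ck.py;  python3 -m inch '[[0,0,0,0,0,0,0.8],[0,0,0,0,0,0,0.75],[0,0,0,0,0,0,0.7],[0,0,0,0,0,0,0.7],[0,0,0,0,0,0,0.7]]'; python3 -c "
from h import *
f=arm.grab_frame('side')[:,:,::-1]
cv2.imwrite('pics/side8.png',cv2.resize(f[115:190,260:320],None,fx=8,fy=8,interpolation=cv2.INTER_CUBIC)); print(arm.state()['t'])"
```

```text
t: 14.72
eef_pos: [0.4333, 0.1342, 0.1408]
orientation: [0.527, 3.097, 0.0]
wrist_force: [0.0, -1.1, 0.8]
gripper_width: 0.0141
F [ 0.   -1.06  0.82] z 0.1408
t: 15.13
eef_pos: [0.4333, 0.1342, 0.1407]
orientation: [-0.526, -3.097, 0.0]
wrist_force: [-1.2, 0.3, 0.2]
gripper_width: 0.0257
15.1833
```

View pics/side8.png

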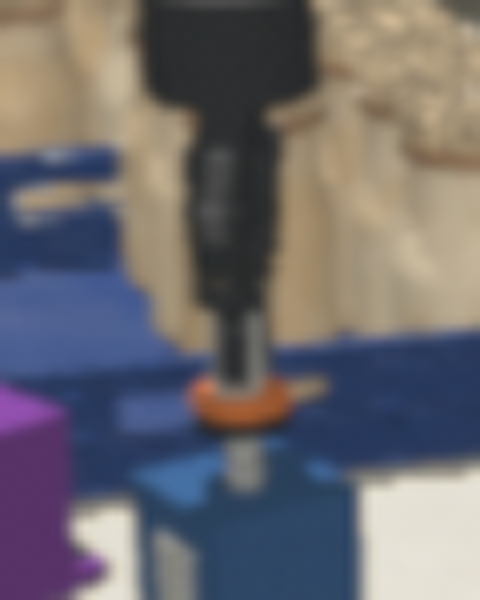

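Released: the gauge still stands upright, unchanged in the picture (ring at crop (240,405)). Now pressing the ring down with the straddling fingertips.

```bash
python3 -m inch '[[0,0,0.07,0,0,0,0.7],[0,0,0.07,0,0,0,0.7],[0,0,0.07,0,0,0,0.7],[0,0,0.07,0,0,0,0.7],[0,0,0.07,0,0,0,0.7],[0,0,0,0,0,0,0.7]]'; python3 -m inch '[[0,0,0.08,0,0,0,0.7],[0,0,0.08,0,0,0,0.7],[0,0,0.08,0,0,0,0.7],[0,0,0,0,0,0,0.7]]';  python3 -c "
from h import *
f=arm.grab_frame('side')[:,:,::-1]
cv2.imwrite('pics/side9.png',cv2.resize(f[115:190,260:320],None,fx=8,fy=8,interpolation=cv2.INTER_CUBIC)); print(arm.state()['t'])"
```

```text
t: 15.68
eef_pos: [0.4332, 0.1341, 0.1335]
orientation: [-0.527, -3.097, 0.0]
wrist_force: [0.2, 0.3, -0.3]
gripper_width: 0.0257
t: 16.02
eef_pos: [0.4331, 0.1341, 0.1287]
orientation: [-0.526, -3.097, 0.0]
wrist_force: [0.4, 0.3, -0.9]
gripper_width: 0.0254
16.0667
```

View pics/side9.png

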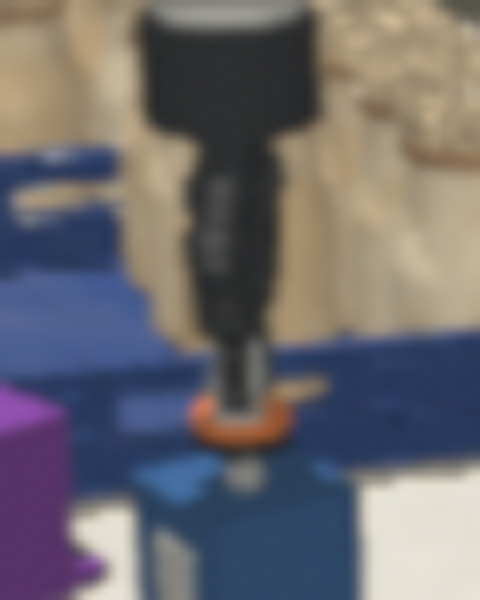

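The ring is moving down with the fingertips (crop y 405 → 420). Continuing.

```bash
python3 -m inch '[[0,0,0.08,0,0,0,0.7],[0,0,0.08,0,0,0,0.7],[0,0,0.08,0,0,0,0.7],[0,0,0.08,0,0,0,0.7],[0,0,0.08,0,0,0,0.7],[0,0,0,0,0,0,0.7]]'; python3 -m inch '[[0,0,0.08,0,0,0,0.7],[0,0,0.08,0,0,0,0.7],[0,0,0.08,0,0,0,0.7],[0,0,0,0,0,0,0.7]]';  python3 -c "
from h import *
f=arm.grab_frame('side')[:,:,::-1]
cv2.imwrite('pics/side10.png',cv2.resize(f[115:190,260:320],None,fx=8,fy=8,interpolation=cv2.INTER_CUBIC)); print(arm.state()['t'])"
```

```text
t: 16.57
eef_pos: [0.4331, 0.1341, 0.1206]
orientation: [-0.526, -3.097, 0.0]
wrist_force: [0.3, 0.6, -0.2]
gripper_width: 0.0259
t: 16.9
eef_pos: [0.4332, 0.1341, 0.1159]
orientation: [-0.526, -3.097, 0.0]
wrist_force: [-0.0, -1.0, 0.1]
gripper_width: 0.0255
16.95
```

View pics/side10.png

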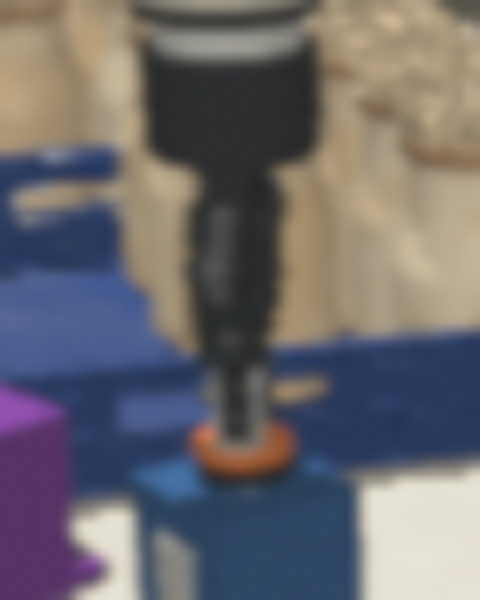

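The ring is now close above the mouth (crop (243,450)). Going on in 1 mm steps with a force check.

```bash
sed -i 's/>-1.4/>3.0/' ck.py
python3 -m inch '[[0,0,0.06,0,0,0,0.7],[0,0,0.06,0,0,0,0.7],[0,0,0,0,0,0,0.7]]' >/dev/null && python3 ck.py && python3 -m inch '[[0,0,0.05,0,0,0,0.7],[0,0,0,0,0,0,0.7]]' >/dev/null && python3 ck.py && python3 -m inch '[[0,0,0.05,0,0,0,0.7],[0,0,0,0,0,0,0.7]]' >/dev/null && python3 ck.py && python3 -m inch '[[0,0,0.05,0,0,0,0.7],[0,0,0,0,0,0,0.7]]' >/dev/null && python3 ck.py && python3 -m inch '[[0,0,0.05,0,0,0,0.7],[0,0,0,0,0,0,0.7]]' >/dev/null && python3 ck.py && python3 -m inch '[[0,0,0.05,0,0,0,0.7],[0,0,0,0,0,0,0.7]]' >/dev/null && python3 ck.py
```

```text
F [-0.68  0.19 -0.01] z 0.1136
F [0.56 0.24 0.23] z 0.1127
F [1.31 0.35 0.46] z 0.1117
F [0.19 0.86 1.55] z 0.1107
F [0.33 0.12 4.8 ] z 0.1098
```

The force steps to 4.8 N at z = 0.1098, so the ring has met the mouth. Lifting slightly, opening wider, then withdrawing.

```bash
python3 -m inch '[[0,0,0,0,0,0,0.7],[0,0,0,0,0,0,0.7]]'; python3 -m inch '[[0,0,-0.05,0,0,0,0.7],[0,0,-0.1,0,0,0,0.7],[0,0,-0.1,0,0,0,0.65],[0,0,-0.1,0,0,0,0.6],[0,0,-0.1,0,0,0,0.5],[0,0,-0.15,0,0,0,0.5],[0,0,-0.2,0,0,0,0.5],[0,0,-0.3,0,0,0,0.5],[0,0,-0.4,0,0,0,0.5],[0,0,-0.5,0,0,0,0.5],[0,0,-0.5,0,0,0,0.5],[0,0,-0.5,0,0,0,0.5]]';  python3 -c "
from h import *
f=arm.grab_frame('side')[:,:,::-1]
cv2.imwrite('pics/side11.png',cv2.resize(f[115:190,260:320],None,fx=8,fy=8,interpolation=cv2.INTER_CUBIC)); print(arm.state()['t'])"
```

```text
t: 18.03
eef_pos: [0.4334, 0.1342, 0.1099]
orientation: [0.526, 3.097, 0.0]
wrist_force: [0.3, 1.0, 4.0]
gripper_width: 0.0254
t: 19.03
eef_pos: [0.4333, 0.1342, 0.1709]
orientation: [0.527, 3.097, 0.0]
wrist_force: [0.7, -0.1, 0.5]
gripper_width: 0.0428
19.0833
```

View pics/side11.png

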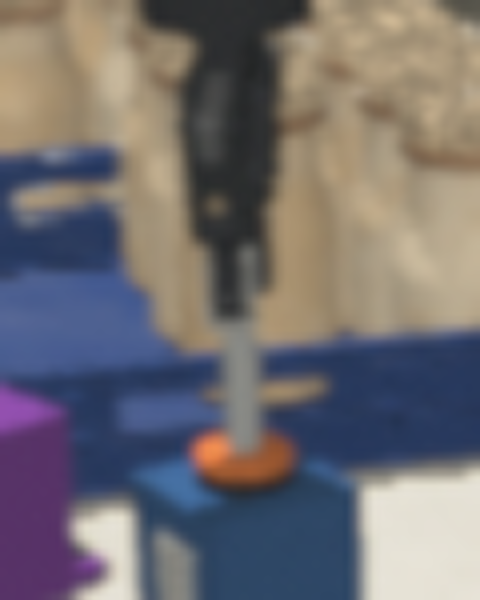

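Ring low at crop (243,460), apparently on the mouth; rod upright. Withdrawing above and away for a clear look.

```bash
python3 -m inch '[[0,0,-0.5,0,0,0,0.5],[0,0,-0.8,0,0,0,0.5],[0,0,-1,0,0,0,0.5],[0,0,-1,0,0,0,0.5],[0,0,-0.6,0,0,0,0.5],[0,-1,0,0,0,0,0.5],[0,-1,0,0,0,0,0.5],[0,-1,0,0,0,0,0.5],[0,-1,0,0,0,0,0.5],[0,-1,0,0,0,0,0.5],[0,-1,0,0,0,0,0.5],[0,-1,0,0,0,0,0.5]]'; python3 -m inch '[[0,-1,0,0,0,0,0.5],[0,-1,0,0,0,0,0.5],[0,-1,0,0,0,0,0.5],[0,-0.5,0,0,0,0,0.5],[0,0,0,0,0,0,0.5],[0,0,0,0,0,0,0.5]]'; python3 - <<'E'
from h import *
for n in("side","top"):
    f=arm.grab_frame(n)[:,:,::-1]; cv2.imwrite(f"pics/{n}12full.png",f)
    x,y,w,h=(260,130,60,75) if n=="side" else (195,180,60,75)
    cv2.imwrite(f"pics/{n}12.png",cv2.resize(f[y:y+h,x:x+w],None,fx=6,fy=6,interpolation=cv2.INTER_CUBIC))
cv2.imwrite("pics/b12.png",np.hstack([cv2.imread("pics/side12.png"),cv2.imread("pics/top12.png")]))
E
```

```text
t: 20.08
eef_pos: [0.3865, 0.0012, 0.248]
orientation: [0.526, 3.097, -0.0]
wrist_force: [0.4, -0.5, -0.5]
gripper_width: 0.0428
t: 20.58
eef_pos: [0.3639, -0.0642, 0.248]
orientation: [0.529, 3.096, 0.0]
wrist_force: [0.8, 0.9, 0.0]
gripper_width: 0.0427
```

View pics/b12.png

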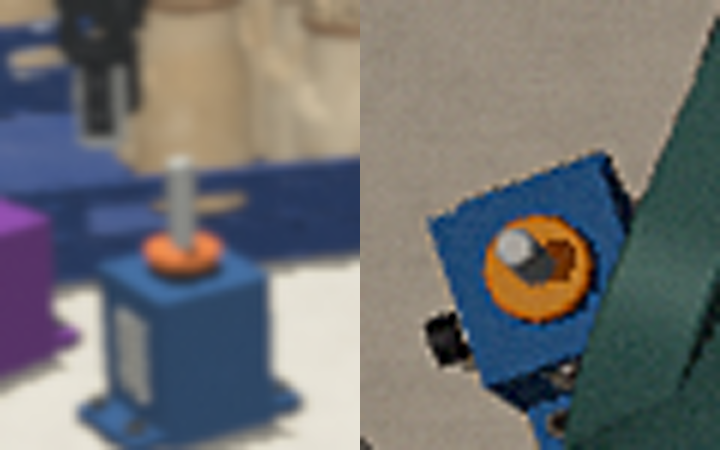

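View pics/top12full.png

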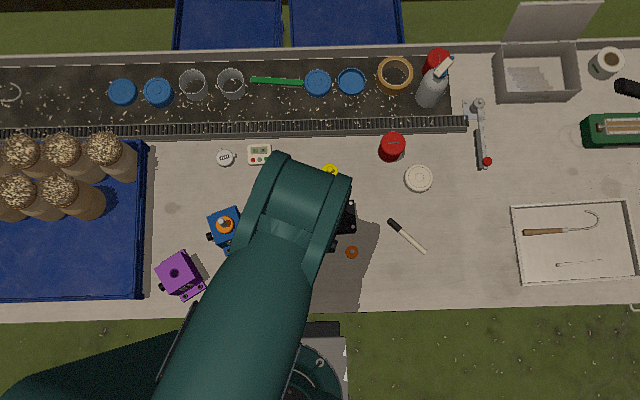

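```bash
python3 - <<'E'
from h import *
np.set_printoptions(precision=4,suppress=True)
t=cv2.imread("pics/top12full.png"); s=cv2.imread("pics/side12full.png")
ht=cv2.cvtColor(t,cv2.COLOR_BGR2HSV); hs=cv2.cvtColor(s,cv2.COLOR_BGR2HSV)
m=cv2.inRange(ht,(8,120,60),(20,255,255)); m[:205]=0;m[245:]=0;m[:,:205]=0;m[:,245:]=0
cn=max(cv2.findContours(m,0,1)[0],key=len); e=cv2.fitEllipse(cn); print("top ring",e,onplane("top",[e[0]],.107))
print("pred",proj("top",[[.4328,.134,.107],[.4328,.134,.1625]]))
g=cv2.inRange(ht,(0,0,95),(180,80,255)); g[:215]=0;g[228:]=0;g[:,:215]=0;g[:,228:]=0
y,x=np.nonzero(g); print("tip",x.mean(),y.mean(),len(x),onplane("top",[[x.mean(),y.mean()]],.1625))
ms=cv2.inRange(hs,(5,130,120),(18,255,255)); ms[:150]=0;ms[190:]=0;ms[:,:275]=0;ms[:,305:]=0
y,x=np.nonzero(ms);print("side ring",x.min(),x.max(),y.min(),y.max())
P=proj("side",[[.4328+.022*np.cos(a),.134+.022*np.sin(a),z] for z in(.099,.111) for a in np.linspace(0,6.28,40)])
print("pred flush",P.min(0),P.max(0))
print(proj("side",[[.4328,.134,.1625],[.4328,.134,.111]]))
E
```

```text
top ring ((224.27093505859375, 224.31053161621094), (16.130611419677734, 16.397464752197266), 85.2318344116211) [[0.432  0.1331 0.107 ]]
pred [[223.915  223.9915]
 [219.8908 220.2651]]
tip 220.27272727272728 220.3030303030303 33 [[0.4327 0.1331 0.1625]]
side ring 285 295 169 174
pred flush [283.7231 167.0838] [296.4075 174.8264]
[[289.4494 155.2768]
 [290.0169 169.3022]]
```

```bash
python3 -c "
import cv2,numpy as np
s=cv2.imread('pics/side12full.png');cv2.imwrite('pics/z12.png',cv2.resize(s[150:190,270:310],None,fx=14,fy=14,interpolation=cv2.INTER_CUBIC))"
```

```text
(no output)
```

View pics/z12.png

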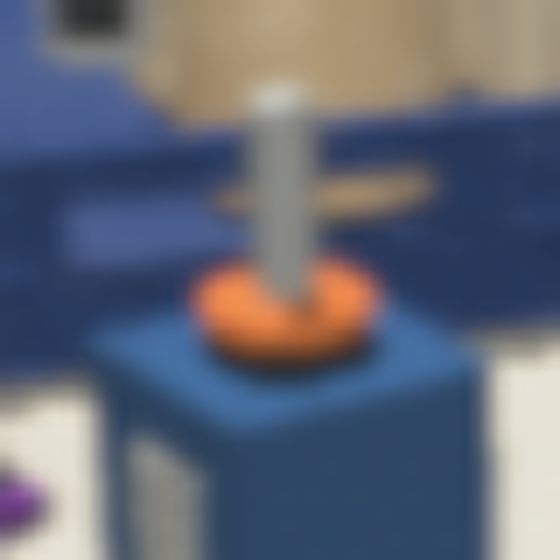

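The picture shows the ring seated on the mouth (crop (288,310)) and the rod upright. The tip and ring positions agree with the prediction to about 1 mm, and the timer, counter, pen and cap are where they were. Handing in.

```bash
python3 -c "
from cell import arm
print(arm.close_job(), arm.state()['t'])"
```

```text
the job is handed in; nothing more can be done
the job is handed in; nothing more can be done
```

The gauge stands upright in the blue block's bore with its foot on the sprung bottom. Its orange ring is down on the mouth. I handed the job in at about 21 s of the 45 s; no verdict was reported.

**Lowering:** I took the gauge from the black stand by the top of the rod. I felt for the bottom in 1 mm steps; the vertical wrist force changed by about 4.7 N at contact, roughly 1.5 mm of pad travel. The foot was then about 55 mm below the mouth and the ring about 26 mm above it. I eased back 0.5 mm before letting go.

**Ring:** I pressed it down with the straddling fingertips until the force rose to 4–5 N, which I took as contact with the mouth. Then I withdrew clear of everything.

**Last checks:**
- **Top view:** the rod tip lies within about 1 mm of where an upright gauge on the bore axis should be.
- **Side view:** the ring sits where a flush ring should appear, to about a pixel (around 3 mm). That is too coarse to confirm the 2 mm limit alone, so flushness rests mainly on the contact force.
- **Pad:** its final compression can't be read directly. I inferred it from the earlier contact force and the gauge's weight.
- **Bystanders:** the timer, pen, cap and counter looked unmoved in the top view, judged by eye. No check failed or disagreed.

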